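# Strip the length-stop jig and pack the caddy

## Task

Pack the jig's parts into the blue caddy: first slide the black stop collar off the end of the bar and put it away, then slide the red- and yellow-banded spacers off after it and fetch the green-banded spacer from the bench. Each part goes standing upright in the middle of the pad of its own colour (collar on the black pad). Leave the bare pale block and the dark block standing where they are.

Things in the scene. Friction and masses are not known exactly. Their poses are not given: they have to be found in the camera images.
- collar: Black stop collar 24 (own x) x 40 (y) x 44 mm tall, brass screw 8 mm high on top; 20 mm square hole along x, 10 to 30 mm above its underside; 90 g. Origin: centre of the underside. Hangs loose, outermost on the level 12 mm square bar (top at height 106 mm) of the fixed jig; the bar's free end is 30 mm along its -x, the post (112 mm tall) 125 mm along +x. Lift 4 mm, slide along -x.
- spacer_red: Pale wood spacer, top 16 mm banded red. 30 (own x) x 44 (y) x 54 mm tall, 20 mm square hole through it along x, 14 to 34 mm above its underside; 45 g. Origin: centre of the underside. Starts hung on the jig's bar, underside at height 72 mm, +x along the bar to the post; 48 or 85 mm inward of the collar (red and yellow swap). Lift 4 mm to clear the bar above and below, then slide along -x.
- spacer_yellow: Pale wood spacer, top 16 mm banded yellow. 30 (own x) x 44 (y) x 54 mm tall, 20 mm square hole through it along x, 14 to 34 mm above its underside; 45 g. Origin: centre of the underside. Starts hung on the jig's bar, underside at height 72 mm, +x along the bar to the post; 48 or 85 mm inward of the collar (red and yellow swap). Lift 4 mm to clear the bar above and below, then slide along -x.
- spacer_green: Pale wood spacer, top 16 mm banded green. 30 (own x) x 44 (y) x 54 mm tall, 20 mm square hole through it along x, 14 to 34 mm above its underside; 45 g. Origin: centre of the underside. Starts upright, loose on the table among other things.
- block_plain: Look-alike that stays: bare pale wood block, no coloured band. 30 (own x) x 44 (y) x 54 mm tall, 20 mm square hole through it along x, 14 to 34 mm above its underside; 45 g. Origin: centre of the underside. Upright, loose on the table.
- block_dark: Look-alike that stays: dark brown wood block, no coloured band. 30 (own x) x 44 (y) x 54 mm tall, 20 mm square hole through it along x, 14 to 34 mm above its underside; 45 g. Origin: centre of the underside. Upright, loose on the table.
- pad_red: Flat red pad 60 x 60 x 2 mm, fixed in the middle of one compartment of the blue caddy. Origin: centre of its underside, 4 mm above the table; x, y along the caddy's walls. Caddy fixed, 172 x 172 mm, two by two compartments 80 x 80 mm inside, walls and dividers 4 mm thick, 24 mm high above the table. Which pad is where changes.
- pad_yellow: Flat yellow pad 60 x 60 x 2 mm, fixed in the middle of one compartment of the blue caddy. Origin: centre of its underside, 4 mm above the table; x, y along the caddy's walls. Caddy fixed, 172 x 172 mm, two by two compartments 80 x 80 mm inside, walls and dividers 4 mm thick, 24 mm high above the table. Which pad is where changes.
- pad_green: Flat green pad 60 x 60 x 2 mm, fixed in the middle of one compartment of the blue caddy. Origin: centre of its underside, 4 mm above the table; x, y along the caddy's walls. Caddy fixed, 172 x 172 mm, two by two compartments 80 x 80 mm inside, walls and dividers 4 mm thick, 24 mm high above the table. Which pad is where changes.
- pad_black: Flat black pad 60 x 60 x 2 mm, fixed in the middle of one compartment of the blue caddy. Origin: centre of its underside, 4 mm above the table; x, y along the caddy's walls. Caddy fixed, 172 x 172 mm, two by two compartments 80 x 80 mm inside, walls and dividers 4 mm thick, 24 mm high above the table. Which pad is where changes.
Mind the look-alikes: they are no part of the job. Leave any purple look-alike of the collar alone.

How it is judged:
By the outcome, as a careful person would: the job done as asked, in the order asked, and still so for the second after the job is handed in, with the robot touching nothing.
It also fails if it takes over 120 s, if anything falls off the work surface, if the arm or the gripper's body presses on something with over 40 N, if the wrist force passes 120 N, or if a joint passes its speed limit or range.

## Robot

A 6-joint arm with a two-finger parallel gripper is mounted at the origin on the work surface. World frame = base frame: x ahead of the robot, y to its left, z up, the work surface at z = 0. Lengths are in m, angles in rad, forces in N, time in s.
With the tool pointing down it reaches from about 0.35 to 0.975 m from the base axis. Payload 4.9 kg.
Tool frame: the origin (TCP) lies on the centre line of the jaws, within the pads' length; the fingertips stand 17 mm ahead of it and the grasp point (between the pads) lies 2 mm behind it; x points along the fingers, y is the direction in which the jaws open and shut, and the axes are right-handed (so a half turn about x gives the same grasp; the last joint's range is limited). The gripper opens to 85 mm and grips with 20 to 120 N. Pads are 22 mm wide; open, the fingers measure 114 mm over their backs; the gripper's body (76 mm by 85 mm) begins 54 mm behind the grasp point. The pads swing forward as they close: fully open they stand 13 mm farther back than shut.
Start: joints at [1.18, 0.053, 1.613, -0, 1.476, -0.119], TCP at [0.168, 0.602, 0.248] pointing down, gripper open.
Joint ranges: [-3.01, 3.01], [-1.01, 2.22], [0.06, 2.58], [-1.02, 4.17], [0.09, 2.62], [-3.14, 3.14]. Speed limits (rad/s): [2.57, 2.57, 3.14, 3.14, 3.14, 3.14].

## Interface

Orientations are given as a unit quaternion [w, x, y, z].
In Python, from plant import status, viewer, manip gives the robot as it stands.
- The arm moves only by the tool drive_tool, never from a script. Its argument "plan" is a list of rows, each a list of 4 numbers: the shift along the tool's x, y, z in m, then the turn about the tool's x in units of 8 degrees (1.0 is 8 degrees). A call has 1 to 12 rows; each row is the pose to reach, as a shift and turn from the pose commanded when the call began, along the tool's axes at that moment; what a row does not reach only later rows make up. A row lasts 1/10 s, in which the tool goes at most 50 mm and 8.59 degrees, less where a joint would pass 70% of its speed; a pose out of reach is approached as far as the arm can. A call with a gripper value outside its range is refused whole. "fingers" is the finger opening in m, from 0 to 0.0854, set as the call begins (left out, the last holds). The fingers move at their own pace and stop on an object; the grip force is fixed at half the most. Time passes only in rows, so rows that repeat a pose let the fingers close. It gives the time, the measured TCP pose, the force and the opening at its end, in the units of the state.
- status.state(): the state, without advancing time (a new reading comes with each control period).
- viewer.grab_frame(name): name is "side" or "top"; returns the picture (384x512x3 uint8, blue, green, red); there is no depth.
- viewer.calibration(name): a dict with "vfov" (degrees; the focal length in pixels is half the picture's height over the tangent of half this angle, whatever the lens; pixels are square), "cx", "cy" (the principal point, pixels), "k1" (the pictures are not rectified: a ray, as slopes to the right and down, at radius r is drawn at 1 + k1 r^2 times it, then the intrinsics apply), "rvec" (rotation vector, rad) and "tvec" (3), from world to camera coordinates, as OpenCV has them. Camera axes: x right, y down, z forward; pixel columns grow to the right and rows downward; lengths in m; the calibration is good to about 2 mm. A picture is of the moment at which its call begins. calibration takes no time and is no camera call.
- manip.job_done(): hands the job in, once; it reports no verdict.
The state is a dict: "time": time; "joint_pos": joint angles; "joint_vel": joint speeds; "joint_efforts": joint torques, N m; "tool_pos": TCP position; "tool_rot": TCP orientation; "contact_force": force on the tool from outside, world axes, zero at the start; "ft_torque": the same for the moment, N m; "gripper_width": opening from 0.0 (shut) to 1.0 (fully open).
Only numpy, scipy, OpenCV 4.12 (cv2) and the standard library are available. Lean on these libraries where they do the work, as an engineer would, in place of code of your own. Each camera call takes 0.05 s, during which the arm holds its last target. There are 200 camera calls.

## Working session

There is one attempt and no reset: what is moved stays moved. The work goes in short steps, Python scripts to look and compute and a tool call to move; the robot and the scene stay as the last step left them, time stands still between calls to the robot, and variables do not carry over. Pictures are saved under pics/ and viewed, about 12 in all and at most 16, crops included, and the job is handed in when it is done.

Besides the shell and the picture viewer there is one more tool, called after ">>>" in YAML: its name, and indented under it one key for each argument. drive_tool: Moves the arm, as the interface text tells. Its arguments: {"type":"object","properties":{"plan":{"type":"array","items":{"type":"array","items":{"type":"number"}}},"fingers":{"type":"number"}},"required":["plan"]}

```bash
ls; mkdir -p pics; cat > h.py <<'E'
import numpy as np, cv2
from plant import status, viewer, manip
from scipy.spatial.transform import Rotation as R
def cal(n):
    c=viewer.calibration(n); f=192/np.tan(np.radians(c["vfov"])/2)
    return c,f,R.from_rotvec(np.array(c["rvec"]).ravel()).as_matrix(),np.array(c["tvec"]).ravel()
def ray(n,u,v):
    c,f,M,t=cal(n); d=np.array([(u-c["cx"])/f,(v-c["cy"])/f]); s=d.copy()
    for _ in range(30): s=d/(1+c["k1"]*(s@s))
    return -M.T@t, M.T@np.array([s[0],s[1],1])
def onz(n,u,v,z):
    o,d=ray(n,u,v); return o+d*(z-o[2])/d[2]
def proj(n,P):
    c,f,M,t=cal(n); p=M@np.array(P,float)+t; s=p[:2]/p[2]; s=s*(1+c["k1"]*(s@s))
    return np.array([c["cx"]+f*s[0],c["cy"]+f*s[1]])
def tool():
    s=status.state(); q=np.array(s["tool_rot"]); return np.array(s["tool_pos"]),R.from_quat(q[[1,2,3,0]]).as_matrix(),s
E
python3 - <<'E'
from h import *
for n in("top","side"):
    im=viewer.grab_frame(n); cv2.imwrite(f"pics/{n}0.png",im)
    print(n,viewer.calibration(n), ray(n,256,192))
p,M,s=tool();print(s);print(M.round(3))
E
```

```text
pics
top {'vfov': 57.80396467632023, 'cx': 252.39199903476728, 'cy': 192.4919504703148, 'k1': -0.10628079621501646, 'rvec': array([ 2.09189869, -2.14868171,  0.20101739]), 'tvec': array([-0.00585826,  0.54473738,  0.89082492])} (array([ 0.36557334, -0.01970106,  0.97791113]), array([ 0.19075056, -0.01119443, -0.98163055]))
side {'vfov': 56.918714619310705, 'cx': 254.39097878297525, 'cy': 197.07471027956578, 'k1': 0.029438948301631466, 'rvec': array([ 2.21988066, -0.68292721,  0.31213543]), 'tvec': array([-0.44751025,  0.26390965,  0.93051465])} (array([ 0.07449494, -0.6761485 ,  0.82039317]), array([ 0.4320235 ,  0.61777828, -0.65721501]))
{'time': 0.1, 'joint_pos': array([ 1.18003180e+00,  5.32807169e-02,  1.61413866e+00, -1.03897131e-05,
        1.47599843e+00, -1.19018542e-01]), 'joint_vel': array([ 0.00198298, -0.00252462, -0.00235825,  0.0004443 ,  0.00216489,
        0.00031568]), 'joint_efforts': array([ 7.72306921e-04, -3.94905031e+01, -3.71362495e+01, -8.74940679e-05,
        3.99621335e-03,  9.58072491e-06]), 'tool_pos': array([0.16757074, 0.60157254, 0.24720297]), 'tool_rot': array([ 0.70043029,  0.09515562,  0.70074862, -0.09640634]), 'contact_force': array([ 0.59162159, -0.98236034, -0.54445399]), 'ft_torque': array([-0.0075377 ,  0.00356135,  0.02079154]), 'gripper_width': 1.001463099017323}
[[-0.001  0.268  0.963]
 [-0.002  0.963 -0.268]
 [-1.    -0.002 -0.   ]]
```

View pics/top0.png

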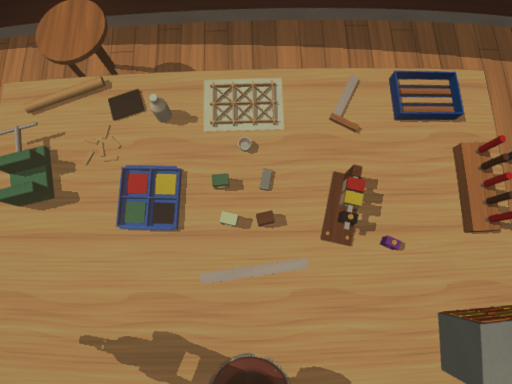

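View pics/side0.png

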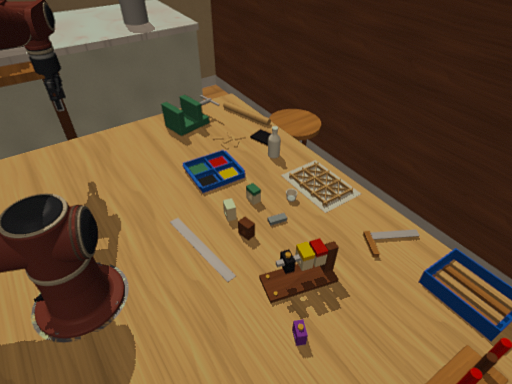

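Top view: caddy at (150,198) with red UL, yellow UR, green LL and black LR. The bar holds collar (348,216), yellow (354,198) and red (356,185). Green spacer is at (220,180), plain block (229,219), dark block (265,218). Now measuring.

```bash
cat > m.py <<'E'
from h import *
im=cv2.imread("pics/top0.png"); hsv=cv2.cvtColor(im,cv2.COLOR_BGR2HSV); H,S,V=cv2.split(hsv)
def blob(mask,box,n="top",k=True):
    x0,y0,x1,y1=box; m=np.zeros(mask.shape,np.uint8); m[y0:y1,x0:x1]=mask[y0:y1,x0:x1]*255
    c=max(cv2.findContours(m,cv2.RETR_EXTERNAL,cv2.CHAIN_APPROX_NONE)[0],key=cv2.contourArea)
    r=cv2.minAreaRect(c); M=cv2.moments(c); return r,(M["m10"]/M["m00"],M["m01"]/M["m00"])
def rep(name,mask,box,z):
    r,c=blob(mask,box); q=cv2.boxPoints(r); Q=np.array([onz("top",*p,z)[:2] for p in q])
    e=Q[1]-Q[0],Q[2]-Q[1]
    print(name,np.round(c,1),"ctr",onz("top",*c,z)[:2].round(4),onz("top",*r[0],z)[:2].round(4),"sides",[(round(np.hypot(*v)*1e3,1),round(np.degrees(np.arctan2(v[1],v[0])),1)) for v in e])
if __name__=="__main__":
    rep("green",(H>50)&(H<95)&(S>70)&(V>30),(208,170,235,192),.054)
    rep("plain",(H>22)&(S<110)&(V>150),(215,208,242,230),.054)
    rep("dark",(V<90),(252,206,280,230),.054)
    rep("red",((H<8)|(H>172))&(S>170)&(V>130),(340,170,372,192),.126)
    rep("yellow",(H>20)&(H<33)&(S>160)&(V>120),(340,188,372,210),.126)
    rep("collar",(V<60),(335,206,360,224),.120)
    rep("caddy",(H>105)&(H<130)&(S>120),(110,160,190,240),.024)
    rep("padred",((H<8)|(H>172))&(S>150),(122,168,150,200),.006)
    rep("padyel",(H>20)&(H<33)&(S>160)&(V>110),(150,168,182,200),.006)
    rep("padgrn",(H>40)&(H<100)&(S>60),(120,198,150,228),.006)
    rep("padblk",(V<60)&(S<140),(150,198,180,228),.006)
    a=cv2.resize(im[150:250,300:412],None,fx=5,fy=5,interpolation=cv2.INTER_CUBIC)
    b=cv2.imread("pics/side0.png"); b=cv2.resize(b[225:305,250:350],None,fx=4,fy=4,interpolation=cv2.INTER_CUBIC)
    c=np.zeros((600,800,3),np.uint8); c[:500,:560]=a; cv2.imwrite("pics/a.png",a); cv2.imwrite("pics/b.png",b)
E
python3 m.py
```

```text
Traceback (most recent call last):
  File "m.py", line 12, in <module>
    rep("green",(H>50)&(H<95)&(S>70)&(V>30),(208,170,235,192),.054)
    ~~~^^^^^^^^^^^^^^^^^^^^^^^^^^^^^^^^^^^^^^^^^^^^^^^^^^^^^^^^^^^^
  File "m.py", line 8, in rep
    r,c=blob(mask,box); q=cv2.boxPoints(r); Q=np.array([onz("top",*p,z)[:2] for p in q])
        ~~~~^^^^^^^^^^
  File "m.py", line 6, in blob
    r=cv2.minAreaRect(c); M=cv2.moments(c); return r,(M["m10"]/M["m00"],M["m01"]/M["m00"])
                                                      ~~~~~~~~^~~~~~~~~
ZeroDivisionError: float division by zero
```

```bash
python3 - <<'E'
import cv2
im=cv2.imread("pics/top0.png"); h=cv2.cvtColor(im,cv2.COLOR_BGR2HSV)
for u,v in[(220,179),(221,184),(229,219),(265,216),(356,184),(354,198),(346,215),(350,216),(138,184),(165,184),(135,212),(163,213),(150,198),(185,200),(245,200)]: print(u,v,h[v,u])
E
sed -i 's/(208,170,235,192)/(208,168,235,192)/;s/(H>50)&(H<95)&(S>70)&(V>30)/(H>45)\&(H<100)\&(S>40)/' m.py; sed -i 's/    r=cv2.minAreaRect(c); M=cv2.moments(c)/    r=cv2.minAreaRect(c); M=cv2.moments(m,True)/' m.py; python3 m.py
```

```text
220 179 [49 81 98]
221 184 [45 84 85]
229 219 [ 31  66 169]
265 216 [ 12 148  95]
356 184 [  3 197 150]
354 198 [ 25 186 166]
346 215 [15 89 46]
350 216 [ 18 166 167]
138 184 [  3 187 154]
165 184 [ 25 177 164]
135 212 [ 53  82 100]
163 213 [13 79 58]
150 198 [124  56  64]
185 200 [ 15 132 114]
245 200 [ 16 139 165]
green [219.9 179.2] ctr [0.5834 0.0674] [0.5839 0.067 ] sides [(np.float64(38.4), np.float64(-91.6)), (np.float64(28.0), np.float64(179.3))]
plain [228.2 217.6] ctr [0.4775 0.0459] [0.4776 0.0459] sides [(np.float64(28.6), np.float64(-14.6)), (np.float64(42.4), np.float64(-105.6))]
dark [265.4 222.7] ctr [ 0.4612 -0.0528] [ 0.4606 -0.0557] sides [(np.float64(41.4), np.float64(-77.5)), (np.float64(5.2), np.float64(-168.1))]
red [356.1 183.6] ctr [ 0.5458 -0.2832] [ 0.5457 -0.2829] sides [(np.float64(29.7), np.float64(-14.7)), (np.float64(43.7), np.float64(-101.9))]
yellow [353.6 197.7] ctr [ 0.5098 -0.2737] [ 0.5097 -0.2733] sides [(np.float64(30.8), np.float64(-15.5)), (np.float64(45.7), np.float64(-103.0))]
collar [346.5 217.3] ctr [ 0.4618 -0.2536] [ 0.4621 -0.2558] sides [(np.float64(28.7), np.float64(-13.4)), (np.float64(46.1), np.float64(-101.2))]
caddy [153.2 202.2] ctr [0.5295 0.2586] [0.5387 0.2699] sides [(np.float64(170.0), np.float64(-0.9)), (np.float64(162.6), np.float64(-95.2))]
padred [136.9 183.2] ctr [0.5898 0.3138] [0.5904 0.3142] sides [(np.float64(58.1), np.float64(-1.8)), (np.float64(58.4), np.float64(-96.2))]
padyel [165.2 184. ] ctr [0.5852 0.2302] [0.5851 0.2304] sides [(np.float64(56.2), np.float64(-1.5)), (np.float64(57.6), np.float64(-95.0))]
padgrn [134.3 211.9] ctr [0.5061 0.3183] [0.5057 0.3176] sides [(np.float64(62.0), np.float64(-91.4)), (np.float64(57.6), np.float64(-178.3))]
padblk [162.3 211.3] ctr [0.5057 0.2368] [0.5024 0.2362] sides [(np.float64(60.9), np.float64(-91.5)), (np.float64(54.3), np.float64(-179.2))]
```

View pics/a.png

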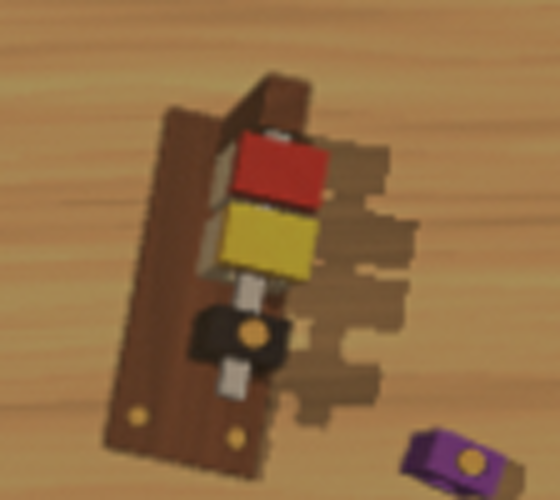

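The crop shows the bar end near px (346.6,229), the collar's screw at (350.6,216.6), yellow ahead of red, then the post. Next I refine the bar's direction and cross-check with the side view.

```bash
python3 - <<'E'
from m import *
A=lambda p,q,z:(lambda d:(np.degrees(np.arctan2(d[1],d[0])).round(1),np.hypot(*d[:2]).round(3)))(onz("top",*p,z)-onz("top",*q,z))
print("plate edge",A((333,171.6),(321,239),.01))
s=onz("top",350.6,216.6,.128);print("screw",s,)
print("bar end",onz("top",346.6,229.5,.106))
# bar from gap pieces, grey low-sat
g=((S<75)&(V>90)); 
for b in((346,203,356,212),(342,222,352,232)):
    r,c=blob(g,b); print("bar piece",np.round(c,1),r[1],onz("top",*c,.106).round(4))
# tri with side
si=cv2.imread("pics/side0.png");h=cv2.cvtColor(si,cv2.COLOR_BGR2HSV);h0,s0,v0=cv2.split(h)
for n,m,P in(("red",((h0<8)|(h0>172))&(s0>170)&(v0>100),(.5458,-.2832,.126)),("yel",(h0>20)&(h0<33)&(s0>160)&(v0>100),(.5098,-.2737,.126))):
    p=proj("side",P);x,y=map(int,p);r,c=blob(m,(x-20,y-15,x+20,y+20),);print(n,"side proj topcentre",p.round(1),"blob",np.round(c,1),r)
for n,P in(("screw",(s[0],s[1],.128)),("green",(.5834,.0674,.054)),("pr",(.5905,.3144,.006)),("py",(.5861,.2306,.006)),("pg",(.5067,.3188,.006)),("pb",(.5023,.235,.006))):print(n,proj("side",P).round(1))
b=cv2.resize(si[225:305,250:350],None,fx=4,fy=4,interpolation=cv2.INTER_CUBIC);d=cv2.resize(si[145:205,170:270],None,fx=4,fy=4,interpolation=cv2.INTER_CUBIC)
cv2.imwrite("pics/b.png",np.vstack([b,d]))
E
```

```text
plate edge (np.float64(-13.7), np.float64(0.197))
screw [ 0.46235463 -0.26180084  0.128     ]
bar end [ 0.43249859 -0.25537536  0.106     ]
bar piece [349.3 208. ] (6.0, 5.0) [ 0.487  -0.2664  0.106 ]
bar piece [346.4 225.2] (7.0, 5.0) [ 0.4433 -0.2557  0.106 ]
red side proj topcentre [318.6 245.4] blob [318.5 246. ] ((318.6153869628906, 245.9230499267578), (17.75040626525879, 11.09400463104248), 56.30992889404297)
yel side proj topcentre [305.4 249.2] blob [305.5 250.4] ((305.7452087402344, 250.3662109375), (19.553129196166992, 12.290539741516113), 61.38954162597656)
screw [287.7 253.9]
green [253.3 187.7]
pr [218.8 162.1]
py [229.2 173.6]
pg [198.9 168.9]
pb [208.7 181. ]
```

View pics/b.png

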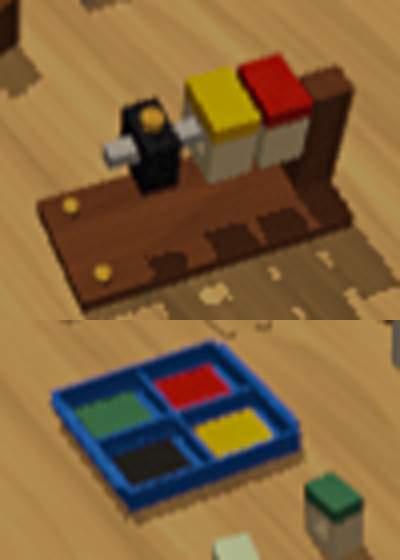

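```bash
cat >> h.py <<'E'
def to(x,y,z,yaw,p=None):
    q,M,s=tool(); d=M.T@(np.array([x,y,z])-q); yw=np.degrees(np.arctan2(M[1,2],M[0,2]))
    print("tool mm",(d*1e3).round(1),"turn",round((yw-yaw)/8,2),"yaw",round(yw,2))
E
python3 -c "
from h import *
to(.45,.15,.248,-13.8)"
```

```text
tool mm [-2.000e-01 -3.592e+02  3.933e+02] turn -0.22 yaw -15.57
```

>>> drive_tool:
  plan:
    - [0, -0.359, 0.393, -0.22]
    - [0, -0.359, 0.393, -0.22]
    - [0, -0.359, 0.393, -0.22]
    - [0, -0.359, 0.393, -0.22]
    - [0, -0.359, 0.393, -0.22]
    - [0, -0.359, 0.393, -0.22]
    - [0, -0.359, 0.393, -0.22]
    - [0, -0.359, 0.393, -0.22]
    - [0, -0.359, 0.393, -0.22]
    - [0, -0.359, 0.393, -0.22]
    - [0, -0.359, 0.393, -0.22]
    - [0, -0.359, 0.393, -0.22]
  fingers: 0.085

```text
time: 1.3
tool_pos: [0.4512, 0.1477, 0.2478]
tool_rot: [0.702, 0.087, 0.702, -0.087]
contact_force: [-0.3, 0.0, -0.6]
gripper_width: 0.993
```

```bash
python3 -c "
from h import *
print(tool()[0]); to(.4624,-.2618,.2,-13.8)"
```

```text
[0.45121464 0.14768126 0.2478285 ]
tool mm [  48.2 -394.3  110.8] turn -0.04 yaw -14.13
```

>>> drive_tool:
  plan:
    - [0.048, -0.394, 0.111, 0]
    - [0.048, -0.394, 0.111, 0]
    - [0.048, -0.394, 0.111, 0]
    - [0.048, -0.394, 0.111, 0]
    - [0.048, -0.394, 0.111, 0]
    - [0.048, -0.394, 0.111, 0]
    - [0.048, -0.394, 0.111, 0]
    - [0.048, -0.394, 0.111, 0]
    - [0.048, -0.394, 0.111, 0]
    - [0.048, -0.394, 0.111, 0]
    - [0.048, -0.394, 0.111, 0]

```text
time: 2.4
tool_pos: [0.4638, -0.257, 0.2]
tool_rot: [0.702, 0.085, 0.702, -0.084]
contact_force: [0.1, -0.2, 0.5]
gripper_width: 0.996
```

```bash
python3 -c "
from h import *
print(tool()[0]); to(.4624,-.2618,.112,-13.8)
for n in('side','top'):
  im=viewer.grab_frame(n); cv2.imwrite(f'pics/{n}1.png',im)
im=cv2.imread('pics/side1.png')
cv2.imwrite('pics/c.png',np.hstack([cv2.resize(cv2.imread('pics/side1.png')[190:310,230:360],None,fx=3,fy=3),cv2.resize(cv2.imread('pics/top1.png')[150:270,290:420],None,fx=3,fy=3)]))"
```

```text
[ 0.46379691 -0.25695715  0.19999694]
tool mm [88.  -5.1 -0.1] turn 0.0 yaw -13.77
```

View pics/c.png

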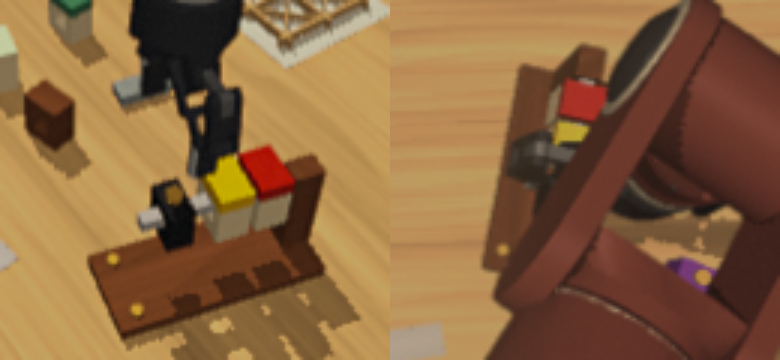

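The side view shows the open fingers above the collar and clear of yellow. Descending straddling it.

>>> drive_tool:
  plan:
    - [0.0, -0.005, 0, 0]
    - [0.04, -0.005, 0, 0]
    - [0.06, -0.005, 0, 0]
    - [0.075, -0.005, 0, 0]
    - [0.088, -0.005, 0, 0]
    - [0.088, -0.005, 0, 0]
    - [0.088, -0.005, 0, 0]

```text
time: 3.2
tool_pos: [0.463, -0.2634, 0.113]
tool_rot: [0.702, 0.085, 0.702, -0.085]
contact_force: [-0.5, 0.2, 0.6]
gripper_width: 0.999
```

>>> drive_tool:
  plan:
    - [0, 0, 0, 0]
    - [0, 0, 0, 0]
    - [0, 0, 0, 0]
    - [0, 0, 0, 0]
    - [0, 0, 0, 0]
    - [0, 0, 0, 0]
    - [0, 0, 0, 0]
    - [0, 0, 0, 0]
  fingers: 0.025

```text
time: 4.0
tool_pos: [0.4631, -0.2637, 0.1133]
tool_rot: [0.702, 0.085, 0.701, -0.085]
contact_force: [0.5, -1.0, 5.7]
gripper_width: 0.455
```

>>> drive_tool:
  plan:
    - [-0.002, 0.0005, 0, 0]
    - [-0.004, 0.001, 0, 0]
    - [-0.004, 0.001, 0, 0]
    - [-0.004, 0.001, -0.01, 0]
    - [-0.004, 0.001, -0.02, 0]
    - [-0.004, 0.001, -0.03, 0]
    - [-0.004, 0.001, -0.04, 0]
    - [-0.004, 0.001, -0.05, 0]
    - [-0.004, 0.001, -0.06, 0]
    - [-0.004, 0.001, -0.07, 0]
    - [-0.004, 0.001, -0.07, 0]

```text
time: 5.1
tool_pos: [0.3936, -0.2452, 0.1161]
tool_rot: [0.702, 0.085, 0.702, -0.085]
contact_force: [0.6, -0.3, -0.8]
gripper_width: 0.455
```

```bash
python3 -c "
from h import *
print(tool()[0]); to(.40,.05,.2,-3);to(.5023,.235,.15,-3)
for n in('side',):
  im=viewer.grab_frame(n); cv2.imwrite(f'pics/d.png',cv2.resize(im[190:310,230:360],None,fx=4,fy=4))"
```

```text
[ 0.39364258 -0.24522804  0.11612485]
tool mm [-83.8 288.2 -64.5] turn -1.36 yaw -13.85
tool mm [-33.9 492.3  -9.5] turn -1.36 yaw -13.85
```

View pics/d.png

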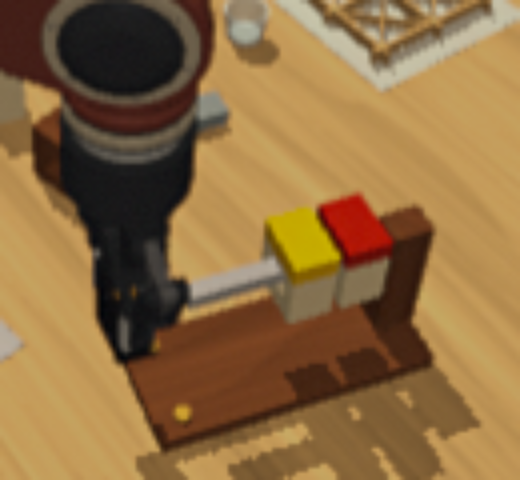

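The collar is off the bar, held in the jaws, with both spacers still in place. Lifting and carrying it to the caddy.

>>> drive_tool:
  plan:
    - [-0.04, 0, 0, 0]
    - [-0.084, 0.02, 0, 0]
    - [-0.084, 0.492, -0.0095, -1.36]
    - [-0.084, 0.492, -0.0095, -1.36]
    - [-0.084, 0.492, -0.0095, -1.36]
    - [-0.084, 0.492, -0.0095, -1.36]
    - [-0.084, 0.492, -0.0095, -1.36]
    - [-0.084, 0.492, -0.0095, -1.36]
    - [-0.084, 0.492, -0.0095, -1.36]
    - [-0.084, 0.492, -0.0095, -1.36]
    - [-0.084, 0.492, -0.0095, -1.36]
    - [-0.084, 0.492, -0.0095, -1.36]

```text
time: 6.35
tool_pos: [0.5035, 0.2384, 0.2004]
tool_rot: [0.707, 0.017, 0.707, -0.016]
contact_force: [-0.6, -0.6, -0.7]
gripper_width: 0.458
```

>>> drive_tool:
  plan:
    - [0, 0, 0, 0]
    - [0, 0, 0, 0]
    - [0, 0, 0, 0]

```text
time: 6.65
tool_pos: [0.503, 0.2337, 0.2001]
tool_rot: [0.707, 0.018, 0.707, -0.019]
contact_force: [0.3, 0.5, -0.9]
gripper_width: 0.456
```

```bash
python3 -c "
from h import *
print(tool()[0]); to(.5023,.235,.045,-3)
im=viewer.grab_frame('top'); cv2.imwrite('pics/top2.png',im)
im=viewer.grab_frame('side'); cv2.imwrite('pics/e.png',cv2.resize(im[110:220,150:290],None,fx=4,fy=4))"
```

```text
[0.50297737 0.23370035 0.20014275]
tool mm [155.1   1.3  -0.7] turn 0.0 yaw -2.98
```

View pics/e.png

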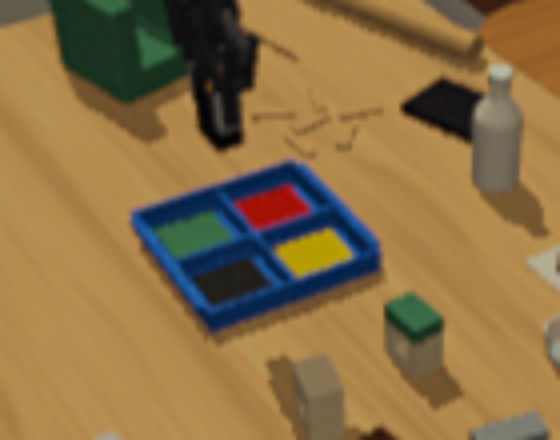

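>>> drive_tool:
  plan:
    - [0.05, 0.001, 0, 0]
    - [0.09, 0.001, 0, 0]
    - [0.12, 0.001, 0, 0]
    - [0.135, 0.001, 0, 0]
    - [0.144, 0.001, 0, 0]
    - [0.149, 0.001, 0, 0]
    - [0.153, 0.001, 0, 0]
    - [0.156, 0.001, 0, 0]
    - [0.156, 0.001, 0, 0]
    - [0.156, 0.001, 0, 0]

```text
time: 7.75
tool_pos: [0.5035, 0.2357, 0.045]
tool_rot: [0.707, 0.018, 0.706, -0.018]
contact_force: [-0.2, 0.8, -0.8]
gripper_width: 0.454
```

```bash
python3 -c "
from h import *
p,M,s=tool(); print(p,s['contact_force'])
im=viewer.grab_frame('side'); cv2.imwrite('pics/f.png',cv2.resize(im[130:210,160:270],None,fx=5,fy=5))"
```

```text
[0.50354556 0.23570507 0.04504416] [-0.21700539  0.82322466 -0.77738256]
```

View pics/f.png

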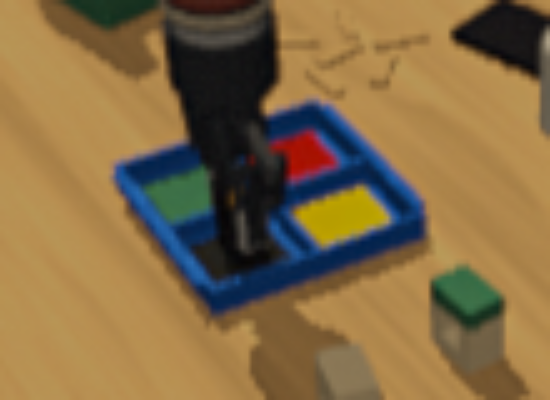

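The collar is in the black compartment and not touching down yet. Easing it down.

>>> drive_tool:
  plan:
    - [0.001, -0.0005, 0, 0]
    - [0.001, -0.0005, 0, 0]
    - [0.002, -0.0005, 0, 0]
    - [0.002, -0.0005, 0, 0]
    - [0.002, -0.0005, 0, 0]

```text
time: 8.3
tool_pos: [0.5033, 0.235, 0.0434]
tool_rot: [0.707, 0.018, 0.707, -0.018]
contact_force: [-3.4, -2.0, 5.2]
gripper_width: 0.454
```

>>> drive_tool:
  plan:
    - [0, 0, 0, 0]
    - [0, 0, 0, 0]
    - [0, 0, 0, 0]
    - [0, 0, 0, 0]
    - [-0.01, 0, 0, 0]
    - [-0.03, 0, 0, 0]
    - [-0.06, 0, 0, 0]
    - [-0.1, 0, 0, 0]
    - [-0.14, 0, 0, 0]
    - [-0.157, 0, 0, 0]
    - [-0.157, 0, 0, 0]
  fingers: 0.048

```text
time: 9.4
tool_pos: [0.5052, 0.2357, 0.2044]
tool_rot: [0.71, 0.019, 0.704, -0.017]
contact_force: [-0.1, -0.5, 0.4]
gripper_width: 0.565
```

```bash
python3 -c "
from h import *
p,M,s=tool(); print(p,s['contact_force'],s['gripper_width'])
to(.509,-.2732,.2,-13.8)
im=viewer.grab_frame('side'); cv2.imwrite('pics/g.png',cv2.resize(im[130:210,160:270],None,fx=5,fy=5))
"
```

```text
[0.50521907 0.2356735  0.20437359] [-0.14772881 -0.54261618  0.42900347] 0.56466226649061
tool mm [   3.1 -508.    29.8] turn 1.36 yaw -2.93
```

View pics/g.png

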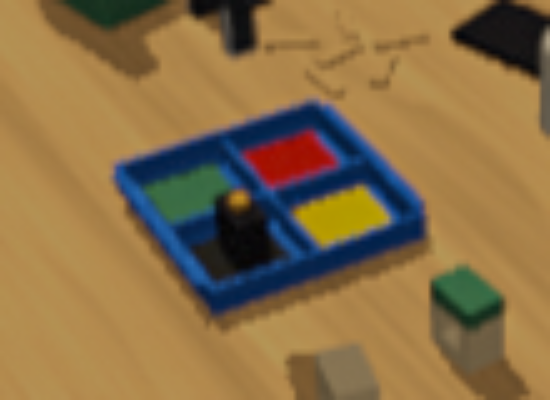

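The collar stands on the black pad with its screw at crop (238,199). Moving to yellow.

>>> drive_tool:
  plan:
    - [0.003, -0.508, 0.03, 1.36]
    - [0.003, -0.508, 0.03, 1.36]
    - [0.003, -0.508, 0.03, 1.36]
    - [0.003, -0.508, 0.03, 1.36]
    - [0.003, -0.508, 0.03, 1.36]
    - [0.003, -0.508, 0.03, 1.36]
    - [0.003, -0.508, 0.03, 1.36]
    - [0.003, -0.508, 0.03, 1.36]
    - [0.003, -0.508, 0.03, 1.36]
    - [0.003, -0.508, 0.03, 1.36]
    - [0.003, -0.508, 0.03, 1.36]
    - [0.003, -0.508, 0.03, 1.36]
  fingers: 0.075

```text
time: 10.65
tool_pos: [0.5058, -0.2746, 0.1939]
tool_rot: [0.701, 0.087, 0.703, -0.085]
contact_force: [-0.3, 0.4, 1.1]
gripper_width: 0.882
```

>>> drive_tool:
  plan:
    - [0, 0, 0, 0]
    - [0, 0, 0, 0]
    - [0, 0, 0, 0]

```text
time: 10.95
tool_pos: [0.5072, -0.2723, 0.1961]
tool_rot: [0.702, 0.084, 0.702, -0.084]
contact_force: [0.9, -0.2, -0.2]
gripper_width: 0.88
```

```bash
python3 -c "
from h import *
p,M,s=tool(); print(p,s['gripper_width'],M.round(3)); print(proj('side',(.5023,.235,.058)),onz('side',207.6,169.8,.058))
to(.509,-.2732,.110,-13.8)
im=viewer.grab_frame('side');b=im; h=cv2.cvtColor(im,cv2.COLOR_BGR2HSV);h0,s0,v0=cv2.split(h)
m=((h0>20)&(h0<33)&(s0>160)&(v0>100)).astype(np.uint8)[235:275,285:335]
Mo=cv2.moments(m,True);print('yellow side',Mo['m10']/Mo['m00']+285,Mo['m01']/Mo['m00']+235)"
```

```text
[ 0.50716245 -0.27233005  0.19612157] 0.880197653261903 [[-0.     0.237  0.972]
 [ 0.     0.972 -0.237]
 [-1.     0.    -0.   ]]
[207.52441712 169.54147659] [0.50180068 0.23354027 0.058     ]
tool mm [86.1 -0.4  2. ] turn 0.01 yaw -13.69
yellow side 305.3076923076923 250.71794871794873
```

>>> drive_tool:
  plan:
    - [0.0, 0, 0.002, 0]
    - [0.04, 0, 0.002, 0]
    - [0.06, 0, 0.002, 0]
    - [0.075, 0, 0.002, 0]
    - [0.086, 0, 0.002, 0]
    - [0.086, 0, 0.002, 0]
    - [0.086, 0, 0.002, 0]

```text
time: 11.7
tool_pos: [0.5095, -0.2747, 0.1112]
tool_rot: [0.702, 0.085, 0.702, -0.085]
contact_force: [0.6, 0.2, -0.1]
gripper_width: 0.877
```

>>> drive_tool:
  plan:
    - [0, 0, 0, 0]
    - [0, 0, 0, 0]
    - [0, 0, 0, 0]
    - [0, 0, 0, 0]
    - [0, 0, 0, 0]
    - [0, 0, 0, 0]
    - [0, 0, 0, 0]
  fingers: 0.03

```text
time: 12.4
tool_pos: [0.5098, -0.275, 0.1119]
tool_rot: [0.703, 0.085, 0.701, -0.085]
contact_force: [-0.3, 1.0, 5.4]
gripper_width: 0.509
```

>>> drive_tool:
  plan:
    - [-0.002, 0.0005, 0, 0]
    - [-0.004, 0.001, 0, 0]
    - [-0.004, 0.001, 0, 0]
    - [-0.004, 0.001, -0.012, 0]
    - [-0.004, 0.001, -0.024, 0]
    - [-0.004, 0.001, -0.036, 0]
    - [-0.004, 0.001, -0.048, 0]
    - [-0.004, 0.001, -0.06, 0]
    - [-0.004, 0.001, -0.075, 0]
    - [-0.004, 0.001, -0.09, 0]
    - [-0.004, 0.001, -0.106, 0]
    - [-0.004, 0.001, -0.11, 0]

```text
time: 13.6
tool_pos: [0.4008, -0.2466, 0.114]
tool_rot: [0.702, 0.085, 0.702, -0.085]
contact_force: [0.0, 0.4, -1.5]
gripper_width: 0.505
```

```bash
python3 -c "
from h import *
p,M,s=tool(); print(p,s['gripper_width'],s['contact_force'])
to(.5861,.2306,.2,-3)
im=viewer.grab_frame('side'); cv2.imwrite('pics/i.png',cv2.resize(im[190:310,230:360],None,fx=4,fy=4))"
```

```text
[ 0.40077115 -0.24657173  0.11399924] 0.5051546401439327 [ 0.01495671  0.36170247 -1.51347598]
tool mm [-86.  507.7  65.6] turn -1.36 yaw -13.86
```

View pics/i.png

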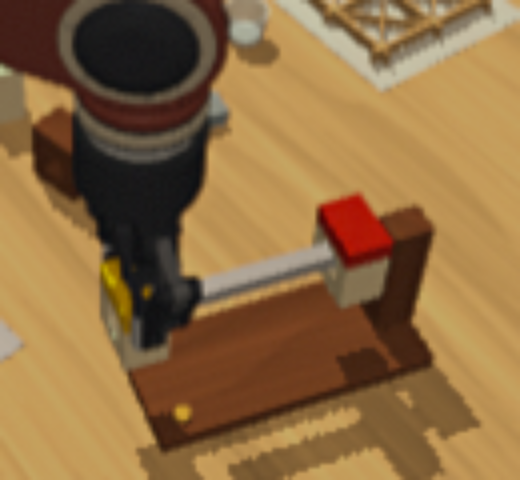

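Yellow is off the bar and red is unmoved. Carrying yellow to its pad.

>>> drive_tool:
  plan:
    - [-0.04, 0, 0, 0]
    - [-0.086, 0.02, 0, 0]
    - [-0.086, 0.508, 0.0655, -1.36]
    - [-0.086, 0.508, 0.0655, -1.36]
    - [-0.086, 0.508, 0.0655, -1.36]
    - [-0.086, 0.508, 0.0655, -1.36]
    - [-0.086, 0.508, 0.0655, -1.36]
    - [-0.086, 0.508, 0.0655, -1.36]
    - [-0.086, 0.508, 0.0655, -1.36]
    - [-0.086, 0.508, 0.0655, -1.36]
    - [-0.086, 0.508, 0.0655, -1.36]
    - [-0.086, 0.508, 0.0655, -1.36]

```text
time: 14.85
tool_pos: [0.5881, 0.2334, 0.2003]
tool_rot: [0.707, 0.018, 0.707, -0.017]
contact_force: [-0.4, -0.1, -0.0]
gripper_width: 0.503
```

>>> drive_tool:
  plan:
    - [0, 0, 0, 0]
    - [0, 0, 0, 0]
    - [0, 0, 0, 0]
    - [0, 0, 0, 0]

```text
time: 15.25
tool_pos: [0.5872, 0.2295, 0.2003]
tool_rot: [0.707, 0.019, 0.707, -0.019]
contact_force: [0.2, 0.4, -0.1]
gripper_width: 0.507
```

```bash
python3 -c "
from h import *
print(tool()[0]); to(.5861,.2306,.049,-3)"
```

```text
[0.58716088 0.22945822 0.20034882]
tool mm [151.3   1.1  -1.1] turn -0.0 yaw -3.01
```

>>> drive_tool:
  plan:
    - [0.05, 0.001, -0.001, 0]
    - [0.09, 0.001, -0.001, 0]
    - [0.12, 0.001, -0.001, 0]
    - [0.135, 0.001, -0.001, 0]
    - [0.144, 0.001, -0.001, 0]
    - [0.149, 0.001, -0.001, 0]
    - [0.151, 0.001, -0.001, 0]
    - [0.152, 0.001, -0.001, 0]
    - [0.153, 0.001, -0.001, 0]
    - [0.153, 0.001, -0.001, 0]
    - [0.153, 0.001, -0.001, 0]

```text
time: 16.35
tool_pos: [0.5866, 0.2317, 0.0478]
tool_rot: [0.707, 0.018, 0.707, -0.018]
contact_force: [-0.6, 0.0, -0.8]
gripper_width: 0.504
```

>>> drive_tool:
  plan:
    - [0.001, -0.001, 0, 0]
    - [0.0015, -0.001, 0, 0]
    - [0.002, -0.001, 0, 0]
    - [0.002, -0.001, 0, 0]
    - [0.002, -0.001, 0, 0]

```text
time: 16.85
tool_pos: [0.5863, 0.2305, 0.0459]
tool_rot: [0.707, 0.018, 0.707, -0.018]
contact_force: [-2.7, -1.0, 5.2]
gripper_width: 0.505
```

>>> drive_tool:
  plan:
    - [0, 0, 0, 0]
    - [0, 0, 0, 0]
    - [0, 0, 0, 0]
    - [0, 0, 0, 0]
    - [-0.01, 0, 0, 0]
    - [-0.03, 0, 0, 0]
    - [-0.06, 0, 0, 0]
    - [-0.1, 0, 0, 0]
    - [-0.14, 0, 0, 0]
    - [-0.154, 0, 0, 0]
    - [-0.154, 0, 0, 0]
  fingers: 0.052

```text
time: 17.95
tool_pos: [0.5881, 0.2311, 0.2036]
tool_rot: [0.709, 0.019, 0.704, -0.017]
contact_force: [0.6, 0.4, 0.1]
gripper_width: 0.609
```

```bash
python3 -c "
from h import *
print(tool()[0]); to(.545,-.282,.196,-13.8)
im=viewer.grab_frame('side'); cv2.imwrite('pics/j.png',cv2.resize(im[130:210,160:270],None,fx=5,fy=5))
h=cv2.cvtColor(im,cv2.COLOR_BGR2HSV);h0,s0,v0=cv2.split(h)
m=(((h0<8)|(h0>172))&(s0>170)&(v0>100)).astype(np.uint8)[230:270,300:340]
Mo=cv2.moments(m,True);print('red side',Mo['m10']/Mo['m00']+300,Mo['m01']/Mo['m00']+230, proj('side',(.5861,.2306,.06)))
"
```

```text
[0.58806976 0.23113174 0.20355506]
tool mm [   6.3 -514.7  -16.8] turn 1.36 yaw -2.93
red side 318.52095808383234 246.04191616766468 [228.53958399 161.82092336]
```

View pics/j.png

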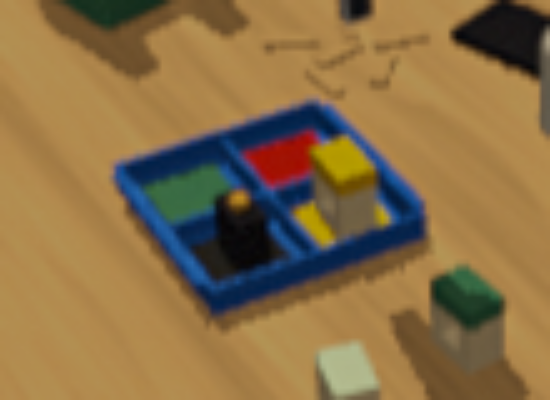

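Yellow stands on its pad with its top centre at about (228.6,161.2), as predicted. Next is red.

>>> drive_tool:
  plan:
    - [0.003, -0.515, -0.017, 1.36]
    - [0.003, -0.515, -0.017, 1.36]
    - [0.003, -0.515, -0.017, 1.36]
    - [0.003, -0.515, -0.017, 1.36]
    - [0.003, -0.515, -0.017, 1.36]
    - [0.003, -0.515, -0.017, 1.36]
    - [0.003, -0.515, -0.017, 1.36]
    - [0.003, -0.515, -0.017, 1.36]
    - [0.003, -0.515, -0.017, 1.36]
    - [0.003, -0.515, -0.017, 1.36]
    - [0.003, -0.515, -0.017, 1.36]
    - [0.003, -0.515, -0.017, 1.36]
  fingers: 0.075

```text
time: 19.2
tool_pos: [0.5413, -0.2843, 0.1932]
tool_rot: [0.7, 0.087, 0.703, -0.086]
contact_force: [0.6, 0.3, -0.1]
gripper_width: 0.879
```

>>> drive_tool:
  plan:
    - [0, 0, 0, 0]
    - [0, 0, 0, 0]
    - [0, 0, 0, 0]
    - [0, 0, 0, 0]

```text
time: 19.6
tool_pos: [0.5432, -0.2817, 0.1963]
tool_rot: [0.702, 0.084, 0.702, -0.084]
contact_force: [-0.4, 0.4, 0.2]
gripper_width: 0.882
```

```bash
python3 -c "
from h import *
print(tool()[0]); to(.545,-.282,.11,-13.8)"
```

```text
[ 0.54324312 -0.28167804  0.19634123]
tool mm [86.3  0.1  1.8] turn 0.01 yaw -13.72
```

>>> drive_tool:
  plan:
    - [0.0, 0.001, 0.002, 0]
    - [0.04, 0.001, 0.002, 0]
    - [0.06, 0.001, 0.002, 0]
    - [0.075, 0.001, 0.002, 0]
    - [0.086, 0.001, 0.002, 0]
    - [0.086, 0.001, 0.002, 0]
    - [0.086, 0.001, 0.002, 0]

```text
time: 20.3
tool_pos: [0.5457, -0.2827, 0.1112]
tool_rot: [0.702, 0.085, 0.702, -0.085]
contact_force: [0.8, -0.2, 0.3]
gripper_width: 0.881
```

>>> drive_tool:
  plan:
    - [0, 0, 0, 0]
    - [0, 0, 0, 0]
    - [0, 0, 0, 0]
    - [0, 0, 0, 0]
    - [0, 0, 0, 0]
    - [0, 0, 0, 0]
    - [0, 0, 0, 0]
  fingers: 0.03

```text
time: 21.0
tool_pos: [0.5459, -0.283, 0.1119]
tool_rot: [0.703, 0.085, 0.701, -0.085]
contact_force: [-0.6, -0.7, 5.2]
gripper_width: 0.505
```

>>> drive_tool:
  plan:
    - [-0.002, 0, 0, 0]
    - [-0.004, 0, 0, 0]
    - [-0.004, 0, 0, 0]
    - [-0.004, 0, -0.012, 0]
    - [-0.004, 0, -0.024, 0]
    - [-0.004, 0, -0.036, 0]
    - [-0.004, 0, -0.048, 0]
    - [-0.004, 0, -0.06, 0]
    - [-0.004, 0, -0.072, 0]
    - [-0.004, 0, -0.084, 0]
    - [-0.004, 0, -0.09, 0]
    - [-0.004, 0, -0.09, 0]

```text
time: 22.2
tool_pos: [0.457, -0.2607, 0.1143]
tool_rot: [0.702, 0.085, 0.702, -0.085]
contact_force: [-0.0, -0.2, -0.9]
gripper_width: 0.508
```

Needs 130 mm in total, so 55 mm more.

>>> drive_tool:
  plan:
    - [0, 0, -0.012, 0]
    - [0, 0, -0.024, 0]
    - [0, 0, -0.036, 0]
    - [0, 0, -0.048, 0]
    - [0, 0, -0.055, 0]
    - [0, 0, -0.055, 0]
    - [0, 0, -0.055, 0]

```text
time: 22.9
tool_pos: [0.4043, -0.2479, 0.1145]
tool_rot: [0.702, 0.085, 0.702, -0.085]
contact_force: [0.3, 1.3, -0.4]
gripper_width: 0.508
```

```bash
python3 -c "
from h import *
p,M,s=tool(); print(p,s['gripper_width'],s['contact_force'])
to(.5905,.3144,.2,-3)"
```

```text
[ 0.40432276 -0.24788461  0.11449672] 0.5078838938424918 [ 0.25450748  1.2775669  -0.40125526]
tool mm [-85.6 590.5  46.5] turn -1.35 yaw -13.83
```

>>> drive_tool:
  plan:
    - [-0.04, 0, 0, 0]
    - [-0.085, 0.02, 0, 0]
    - [-0.085, 0.59, 0.0465, -1.35]
    - [-0.085, 0.59, 0.0465, -1.35]
    - [-0.085, 0.59, 0.0465, -1.35]
    - [-0.085, 0.59, 0.0465, -1.35]
    - [-0.085, 0.59, 0.0465, -1.35]
    - [-0.085, 0.59, 0.0465, -1.35]
    - [-0.085, 0.59, 0.0465, -1.35]
    - [-0.085, 0.59, 0.0465, -1.35]
    - [-0.085, 0.59, 0.0465, -1.35]
    - [-0.085, 0.59, 0.0465, -1.35]

```text
time: 24.1
tool_pos: [0.5683, 0.2485, 0.1993]
tool_rot: [0.707, 0.018, 0.707, -0.018]
contact_force: [0.3, -0.7, 0.7]
gripper_width: 0.508
```

>>> drive_tool:
  plan:
    - [0, 0, 0, 0]
    - [0, 0, 0, 0]
    - [0, 0, 0, 0]
    - [0, 0, 0, 0]

```text
time: 24.5
tool_pos: [0.5675, 0.2447, 0.1994]
tool_rot: [0.707, 0.019, 0.707, -0.019]
contact_force: [0.0, -0.5, -0.7]
gripper_width: 0.506
```

```bash
python3 -c "
from h import *
print(tool()[0]); to(.5905,.3144,.048,-3)"
```

```text
[0.56752314 0.24473508 0.19939964]
tool mm [151.4  70.8  19.2] turn -0.01 yaw -3.1
```

>>> drive_tool:
  plan:
    - [0, 0.04, 0.012, 0]
    - [0, 0.071, 0.019, 0]
    - [0, 0.071, 0.019, 0]
    - [0.05, 0.071, 0.019, 0]
    - [0.09, 0.071, 0.019, 0]
    - [0.12, 0.071, 0.019, 0]
    - [0.135, 0.071, 0.019, 0]
    - [0.144, 0.071, 0.019, 0]
    - [0.149, 0.071, 0.019, 0]
    - [0.151, 0.071, 0.019, 0]
    - [0.151, 0.071, 0.019, 0]
    - [0.151, 0.071, 0.019, 0]

```text
time: 25.7
tool_pos: [0.5912, 0.3162, 0.0499]
tool_rot: [0.708, 0.019, 0.706, -0.018]
contact_force: [-0.2, 0.3, -0.1]
gripper_width: 0.504
```

>>> drive_tool:
  plan:
    - [0.001, -0.0015, 0, 0]
    - [0.002, -0.0015, 0, 0]
    - [0.0028, -0.0015, 0, 0]
    - [0.0034, -0.0015, 0, 0]
    - [0.004, -0.0015, 0, 0]
    - [0.004, -0.0015, 0, 0]

```text
time: 26.3
tool_pos: [0.5904, 0.3144, 0.0459]
tool_rot: [0.707, 0.018, 0.707, -0.019]
contact_force: [-3.8, -1.6, 7.4]
gripper_width: 0.501
```

>>> drive_tool:
  plan:
    - [0, 0, 0, 0]
    - [0, 0, 0, 0]
    - [0, 0, 0, 0]
    - [0, 0, 0, 0]
    - [-0.01, 0, 0, 0]
    - [-0.03, 0, 0, 0]
    - [-0.06, 0, 0, 0]
    - [-0.1, 0, 0, 0]
    - [-0.14, 0, 0, 0]
    - [-0.154, 0, 0, 0]
    - [-0.154, 0, 0, 0]
  fingers: 0.052

```text
time: 27.4
tool_pos: [0.5919, 0.315, 0.2028]
tool_rot: [0.709, 0.02, 0.705, -0.018]
contact_force: [-0.4, 0.7, 1.0]
gripper_width: 0.609
```

```bash
python3 -c "
from h import *
print(tool()[0]); to(.583,.067,.2,0)
im=viewer.grab_frame('side'); cv2.imwrite('pics/side3.png',im)
t=cv2.imread('pics/top0.png')[165:197,202:240]
cv2.imwrite('pics/k.png',np.hstack([cv2.resize(t,(456,384),interpolation=cv2.INTER_CUBIC),cv2.resize(im[150:214,190:266],(456,384),interpolation=cv2.INTER_CUBIC)])[:,:800])"
```

```text
[0.59190938 0.31501541 0.20275835]
tool mm [   2.  -248.1    4.1] turn -0.38 yaw -3.01
```

View pics/k.png

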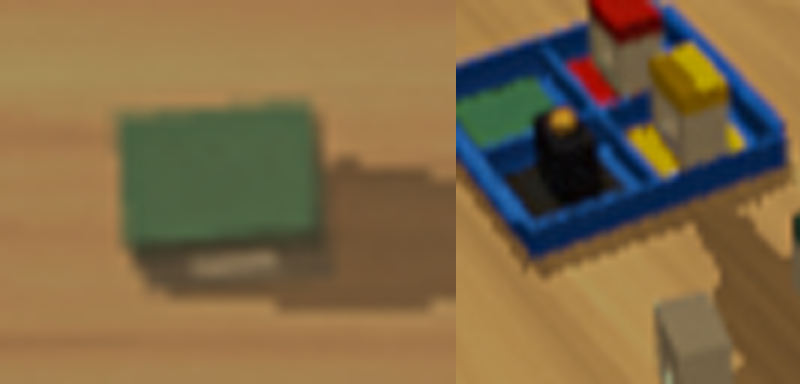

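Green's top corners are clear in the crop: (120,112), (313,102), (318,238) and (130,245). Red and yellow stand in place.

```bash
python3 -c "
from h import *
Q=np.array([onz('top',a/12-.5+202+.04,b/12-.5+165,.054)[:2] for a,b in((120,112),(313,102),(318,238),(130,245))])
print(Q.round(4),Q.mean(0)); 
for i in range(4):
  d=Q[(i+1)%4]-Q[i];print(np.hypot(*d),np.degrees(np.arctan2(*d[::-1])))
"
```

```text
[[0.5991 0.0901]
 [0.6002 0.0459]
 [0.5684 0.0452]
 [0.568  0.0879]] [0.58393122 0.06728341]
0.04417647982034022 -88.58639660636068
0.03180218904198887 -178.6574679315897
0.04273189634123401 90.58791456315011
0.031218215921795012 4.001515839555219
```

>>> drive_tool:
  plan:
    - [0.0, -0.248, 0.005, -0.56]
    - [0.0, -0.248, 0.005, -0.56]
    - [0.0, -0.248, 0.005, -0.56]
    - [0.0, -0.248, 0.005, -0.56]
    - [0.0, -0.248, 0.005, -0.56]
    - [0.0, -0.248, 0.005, -0.56]
    - [0.0, -0.248, 0.005, -0.56]
    - [0.0, -0.248, 0.005, -0.56]
    - [0.0, -0.248, 0.005, -0.56]
    - [0.0, -0.248, 0.005, -0.56]
  fingers: 0.075

```text
time: 28.45
tool_pos: [0.582, 0.0677, 0.1979]
tool_rot: [0.707, -0.01, 0.707, 0.01]
contact_force: [0.7, 0.5, -0.6]
gripper_width: 0.876
```

```bash
python3 -c "
from h import *
print(tool()[0]); to(.584,.0673,.04,1.5)"
```

```text
[0.58195626 0.06765263 0.19787922]
tool mm [157.9  -0.4   2.1] turn 0.01 yaw 1.58
```

>>> drive_tool:
  plan:
    - [0.04, 0, 0.002, 0]
    - [0.08, 0, 0.002, 0]
    - [0.115, 0, 0.002, 0]
    - [0.135, 0, 0.002, 0]
    - [0.15, 0, 0.002, 0]
    - [0.158, 0, 0.002, 0]
    - [0.158, 0, 0.002, 0]
    - [0.158, 0, 0.002, 0]

```text
time: 29.25
tool_pos: [0.5851, 0.0666, 0.0416]
tool_rot: [0.708, -0.009, 0.706, 0.009]
contact_force: [-0.8, -1.0, 0.2]
gripper_width: 0.878
```

>>> drive_tool:
  plan:
    - [0, 0, 0, 0]
    - [0, 0, 0, 0]
    - [0, 0, 0, 0]
    - [0, 0, 0, 0]
    - [0, 0, 0, 0]
    - [0, 0, 0, 0]
    - [0, 0, 0, 0]
  fingers: 0.03

```text
time: 29.95
tool_pos: [0.5854, 0.0664, 0.0419]
tool_rot: [0.708, -0.009, 0.706, 0.009]
contact_force: [-0.1, -0.5, 6.4]
gripper_width: 0.51
```

```bash
python3 -c "
from h import *
print(tool()[0]); to(.5067,.3188,.2,-3)"
```

```text
[0.58537835 0.06635447 0.04187669]
tool mm [-158.4  254.4  -71.8] turn 0.56 yaw 1.46
```

>>> drive_tool:
  plan:
    - [-0.05, 0, 0, 0]
    - [-0.1, 0, 0, 0]
    - [-0.15, 0, 0, 0]
    - [-0.158, 0.254, -0.0705, 0.56]
    - [-0.158, 0.254, -0.0705, 0.56]
    - [-0.158, 0.254, -0.0705, 0.56]
    - [-0.158, 0.254, -0.0705, 0.56]
    - [-0.158, 0.254, -0.0705, 0.56]
    - [-0.158, 0.254, -0.0705, 0.56]
    - [-0.158, 0.254, -0.0705, 0.56]
    - [-0.158, 0.254, -0.0705, 0.56]
    - [-0.158, 0.254, -0.0705, 0.56]

```text
time: 31.15
tool_pos: [0.5076, 0.317, 0.1979]
tool_rot: [0.707, 0.019, 0.707, -0.02]
contact_force: [-0.5, -0.8, -0.2]
gripper_width: 0.506
```

>>> drive_tool:
  plan:
    - [0, 0, 0, 0]
    - [0, 0, 0, 0]
    - [0, 0, 0, 0]

```text
time: 31.45
tool_pos: [0.5075, 0.3178, 0.1983]
tool_rot: [0.707, 0.019, 0.707, -0.019]
contact_force: [-0.0, -0.5, -0.0]
gripper_width: 0.506
```

```bash
python3 -c "
from h import *
print(tool()[0],tool()[2]['gripper_width']); to(.508,.3188,.05,-3)"
```

```text
[0.50750961 0.31782805 0.19832701] 0.5063517695459007
tool mm [148.3   1.    0.4] turn -0.01 yaw -3.08
```

>>> drive_tool:
  plan:
    - [0.05, 0, 0, 0]
    - [0.09, 0, 0, 0]
    - [0.12, 0, 0, 0]
    - [0.135, 0, 0, 0]
    - [0.143, 0, 0, 0]
    - [0.147, 0, 0, 0]
    - [0.148, 0, 0, 0]
    - [0.149, 0, 0, 0]
    - [0.149, 0, 0, 0]
    - [0.149, 0, 0, 0]

```text
time: 32.45
tool_pos: [0.5077, 0.3188, 0.0503]
tool_rot: [0.707, 0.019, 0.706, -0.018]
contact_force: [0.4, -1.1, 0.1]
gripper_width: 0.507
```

>>> drive_tool:
  plan:
    - [0.001, 0, 0, 0]
    - [0.0015, 0, 0, 0]
    - [0.002, 0, 0, 0]
    - [0.002, 0, 0, 0]
    - [0.002, 0, 0, 0]

```text
time: 32.95
tool_pos: [0.5072, 0.3186, 0.0479]
tool_rot: [0.707, 0.019, 0.707, -0.019]
contact_force: [-2.5, -2.3, 6.0]
gripper_width: 0.507
```

>>> drive_tool:
  plan:
    - [0, 0, 0, 0]
    - [0, 0, 0, 0]
    - [0, 0, 0, 0]
    - [0, 0, 0, 0]
    - [-0.01, 0, 0, 0]
    - [-0.03, 0, 0, 0]
    - [-0.06, 0, 0, 0]
    - [-0.1, 0, 0, 0]
    - [-0.15, 0, 0, 0]
    - [-0.2, 0, 0, 0]
    - [-0.2, 0.04, -0.03, 0]
    - [-0.2, 0.08, -0.06, 0]
  fingers: 0.052

```text
time: 34.15
tool_pos: [0.4527, 0.4025, 0.2518]
tool_rot: [0.709, 0.021, 0.705, -0.018]
contact_force: [1.1, 1.6, -0.6]
gripper_width: 0.606
```

>>> drive_tool:
  plan:
    - [0, 0.2, -0.2, 0]
    - [0, 0.2, -0.2, 0]
    - [0, 0.2, -0.2, 0]
    - [0, 0.2, -0.2, 0]
    - [0, 0.2, -0.2, 0]
    - [0, 0.2, -0.2, 0]
    - [0, 0.2, -0.2, 0]
    - [0, 0.2, -0.2, 0]
    - [0, 0.2, -0.2, 0]

```text
time: 35.05
tool_pos: [0.263, 0.6112, 0.2476]
tool_rot: [0.707, 0.019, 0.707, -0.019]
contact_force: [0.5, 0.2, 0.1]
gripper_width: 0.606
```

```bash
python3 -c "
from h import *
print(tool()[0],tool()[2]['contact_force'])
t=viewer.grab_frame('top');s=viewer.grab_frame('side')
for n,P in(('r',(.5905,.3144)),('y',(.5861,.2306)),('g',(.5067,.3188)),('b',(.5023,.235))): print(n,(proj('top',(*P,.06 if n!='b' else .058))-[110,155])*5,(proj('side',(*P,.06 if n!='b' else .058))-[170,130])*5)
a=cv2.resize(t[155:240,110:190],None,fx=5,fy=5,interpolation=cv2.INTER_CUBIC);b=cv2.resize(s[130:215,170:250],None,fx=5,fy=5,interpolation=cv2.INTER_CUBIC)
cv2.imwrite('pics/l.png',np.hstack([a,b]));cv2.imwrite('pics/top9.png',t);cv2.imwrite('pics/side9.png',s)"
```

```text
[0.26303167 0.61115982 0.24762672] [0.47749217 0.20188811 0.07682267]
r [101.29706732 118.71952719] [239.7657911  102.16375756]
y [250.65502593 122.06070927] [292.69791995 159.1046168 ]
g [ 87.24551657 269.75706344] [137.35946006 135.56742621]
b [239.91785562 274.72982064] [187.62208559 197.70738297]
```

View pics/l.png

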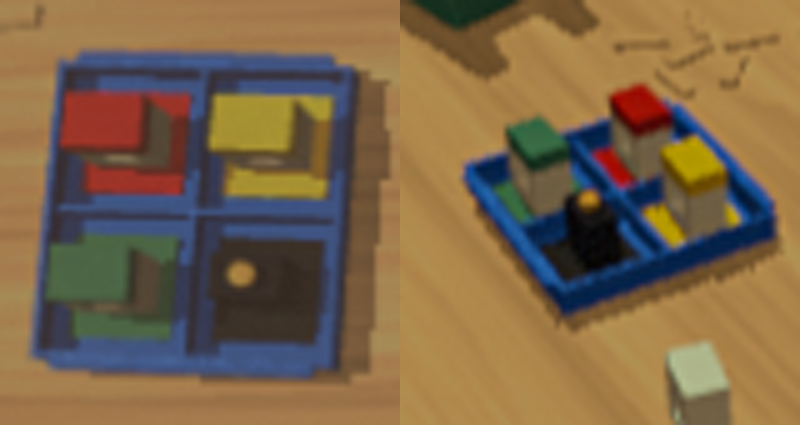

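View pics/top9.png

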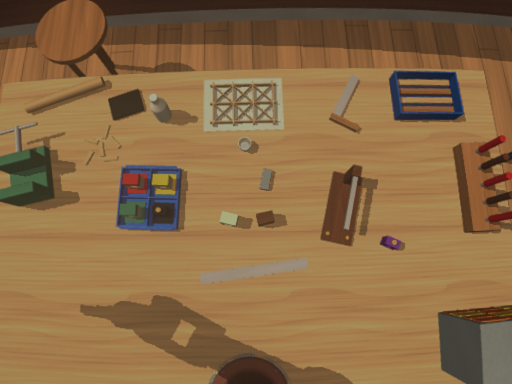

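All four parts stand upright. Their top centres are within about 2–3 crop pixels (roughly 1 mm) of prediction: red (103,121), yellow (252,123), green (89,271), screw (240,273). The look-alikes are in place and the bar is empty.

```bash
python3 -c "
from plant import manip
print(manip.job_done())"
```

```text
the job is handed in; nothing more can be done
None
```

The job is done and handed in at about 35 s of robot time. I slid the collar off the bar and put it away first. I then slid off yellow and red, and fetched green from the bench. Each part was set down on the pad of its own colour with only light contact (5–8 N).

In the last pictures from both cameras, all four parts stand upright, with their tops within about 1–2 mm of the pad centres I measured. The bar is empty, and the plain block, dark block and purple collar look-alike are where they were. The arm is parked clear and touching nothing. No check failed or disagreed.

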